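# Screw down the loose wing nut on the curd press

## Task

One of the two blue wing nuts on the curd press has been left backed off, standing above its seat with a red collar showing. Push its wings round with a fingertip, stroke after stroke, clockwise as seen from above, until it has gone fully home against its stop, then move the hand clear. Do not pinch or grasp anything, push gently, and leave the other wing nut tight and everything else on the worktop where it stands.

Things in the scene. Friction and masses are not known exactly. Their poses are not given: they have to be found in the camera images.
- press: curd press fixed to the worktop: steel box with white lid, 150 (its x) by 240 mm (its y), flat lid top 75 mm up. Origin: centre of its underside, z up. Mid-lid stands a fixed black handle block, 104 (x) by 52 mm (y), top 109 mm up. Studs (8 mm thick, tops 128 mm up) stand on the lid 70 mm from the centre along +y and -y; each has a blue wing nut; which one is loose varies.
- loose_nut_hub (a point): on the stud axis of the LOOSE wing nut, at mid-height of its wings. Blue nut: round hub (27 mm diameter, underside 18 mm below this point) and two opposite upright wings, 7 mm thick, 22 mm high, out to 42 mm from the axis. On its thread this point sinks from 109 mm above the worktop (fully backed off) to 94 mm (home), 10 mm a turn, and the red collar under it gets covered.
- loose_nut_tip (a point): outer end of one of the two wings of the loose nut, mid-height and mid-thickness, 42 mm from the stud axis; the other wing points exactly the opposite way
- loose_nut (a joint): turning angle of the loose nut, rad: 0 fully backed off, grows clockwise seen from above, 9.42 fully home against a hard stop (1.5 turns). Starts between 0.3 and 3. Turns easily (0.03 N m of friction, about 1 N at the wings) and stays where it is left.
- tight_nut_hub (a point): the same point on the other, identical wing nut, which is already home (94 mm above the worktop)
- tight_nut (a joint): turning angle of the other nut, same meaning; it starts home, 9.25 to 9.42, is stiff (0.25 N m), and is to stay there
- mug: loose white mug, 80 mm diameter, 90 mm high, origin at the centre of its underside; bystander
- bowl: loose blue bowl, 130 mm diameter, 50 mm high, origin at the centre of its underside; bystander
- spice: loose amber glass jar with a steel cap, 40 mm diameter, 75 mm high, standing close beyond the press, origin at the centre of its underside; bystander
- pepper: loose terracotta jar with a black cap, 40 mm diameter, 75 mm high, standing close beyond the press, origin at the centre of its underside; bystander
- spoon: loose spoon lying along its x axis, near the right side; bystander
- soap: loose green bottle with a white cap, 56 mm diameter, 150 mm high, origin at the centre of its underside; bystander
- board: loose small wooden board lying flat, 160 by 100 by 12 mm, origin at the centre of its underside; bystander

How it is judged:
On the way:
1. a fingertip pushes the loose nut past 6 rad (about half-way home) (value of joint loose_nut above 6 rad and contact force between the fingers and loose_nut above 0.1 N), for 0.02 s.
At the end, for the whole second after the job is handed in: the loose nut stands within 0.35 rad (20 degrees) of its stop at 9.42 rad and is still; the other nut is still within 0.35 rad of its stop (value of joint each of loose_nut, tight_nut above 9.07 rad and velocity of joint loose_nut between -0.05 and 0.05 rad/s); the robot touches nothing.
It fails at once if something is pinched or forced: more than 38 N between the fingers and a wing nut, the press or a bystander (a pinch counts both fingers; a stroke needs about 1 N) (contact force between the fingers and loose_nut above 38 N or contact force between the fingers and tight_nut above 38 N or contact force between the fingers and press above 38 N or contact force between the fingers and mug above 38 N or contact force between the fingers and bowl above 38 N or contact force between the fingers and spice above 38 N or contact force between the fingers and pepper above 38 N or contact force between the fingers and spoon above 38 N or contact force between the fingers and soap above 38 N or contact force between the fingers and board above 38 N).
It fails at once if the tight nut is turned back below 9.0 rad (value of joint tight_nut below 9 rad).
It fails at once if a bystander is moved more than 20 mm or lifted (distance of any of mug, bowl, spice, pepper, spoon, soap, board from where it was at the start of the episode above 0.02 m).
It also fails if it takes over 61 s, if anything falls off the work surface, if the arm or the gripper's body presses on something with over 40 N, if the wrist force passes 120 N, or if a joint passes its speed limit or range.

## Robot

A 7-joint arm with a two-finger parallel gripper is mounted at the origin on the work surface. World frame = base frame: x ahead of the robot, y to its left, z up, the work surface at z = 0. Lengths are in m, angles in rad, forces in N, time in s.
With the tool pointing down it reaches from about 0.425 to 1.025 m from the base axis. Payload 9.4 kg.
Tool frame: the origin (TCP) lies at the very end of the fingers, on their centre line; the grasp point (between the pads) lies 19 mm behind it (grasp_offset is the z of the grasp point in the tool frame, in m); z points along the fingers, y is the direction in which the jaws open and shut (so a half turn about z gives the same grasp; the last joint's range is limited). The gripper opens to 85 mm and grips with 20 to 120 N. Pads are 22 mm wide; open, the fingers measure 114 mm over their backs; the gripper's body (76 mm by 85 mm) begins 54 mm behind the grasp point. The pads swing forward as they close: fully open they stand 13 mm farther back than shut.
Start: joints at [1.237, 0.599, -0.003, 1.599, 0.002, 0.943, -0.08], TCP at [0.184, -0.701, 0.231] pointing down, gripper open.
Joint ranges: [-2.57, 2.57], [-0.35, 1.97], [-1.29, 1.29], [0.11, 2.56], [-1.05, 4.19], [0.11, 1.86], [-2.63, 2.63]. Speed limits (rad/s): [2.22, 2.22, 3.01, 3.01, 3.14, 3.14, 3.14].

## Interface

Orientations are given as [roll, pitch, yaw] about the fixed x, y, z axes, in that order (R = Rz(yaw) Ry(pitch) Rx(roll)).
In Python, from bench import * gives the robot as it stands.
- The arm moves only by the tool move_arm, never from a script. Its argument "targets" is one flat list of numbers, 5 for each row, row after row: the closure, from 0 (fully open) to 1 (shut), then the shift along the world's x, y, z in cm, then the turn about the world's z in rad. In form: [fingers, dx, dy, dz, turn, fingers, dx, dy, dz, turn, ...]. A call has 1 to 20 rows; each row is the pose to reach, as a shift and turn from the pose commanded when the call began; what a row does not reach only later rows make up. A row lasts 1/8 s, in which the tool goes at most 62.5 mm and 10.7 degrees, less where a joint would pass 70% of its speed; a pose out of reach is approached as far as the arm can. A call with a gripper value outside its range is refused whole. The fingers move at their own pace and stop on an object; "squeeze" is the grip in N (left out, the last holds). Time passes only in rows, so rows that repeat a pose let the fingers close. It gives the time, the measured TCP pose, the force and the opening at its end, in the units of the state.
- sense(): the state, without advancing time (a new reading comes with each control period).
- get_image(name): name is "scene" or "top" or "wrist"; returns a dict with "color" (420x560x3 uint8, red, green, blue), "fx", "fy", "cx", "cy" (pixels), "R" (3x3) and "t" (3): a world point X has camera coordinates R X + t. Camera axes: x right, y down, z forward; pixel columns grow to the right and rows downward; lengths in m; the calibration is good to about 2 mm. The wrist camera is an equidistant fisheye: a pixel r from the principal point sees the ray r / f radians off the axis. A picture is of the moment at which its call begins. There is no depth.
- close_job(): hands the job in, once; it reports no verdict.
The state is a dict: "clock": time; "qpos": joint angles; "qd": joint speeds; "joint_efforts": joint torques, N m; "eef_pos": TCP position; "ee_rot": TCP orientation; "contact_force": force on the tool from outside, world axes, zero at the start; "wrist_torque": the same for the moment, N m; "gripper_width": opening from 0.0 (shut) to 1.0 (fully open).
Only numpy, scipy, OpenCV 4.12 (cv2) and the standard library are available. Lean on these libraries where they do the work, as an engineer would, in place of code of your own. Each camera call takes 0.05 s, during which the arm holds its last target. There are 200 camera calls.

## Working session

There is one attempt and no reset: what is moved stays moved. The work goes in short steps, Python scripts to look and compute and a tool call to move; the robot and the scene stay as the last step left them, time stands still between calls to the robot, and variables do not carry over. Pictures are saved under pics/ and viewed, about 8 in all and at most 12, crops included, and the job is handed in when it is done.

Besides the shell and the picture viewer there is one more tool, called after "Request:" as name(argument=value, ...), one argument or row to a line, values as JSON. move_arm: Moves the arm, as the interface text tells. Its arguments: {"type":"object","properties":{"targets":{"type":"array","items":{"type":"number"}},"squeeze":{"type":"number"}},"required":["targets"]}

```bash
mkdir -p pics; ls; python3 - <<'E'
from bench import *
import cv2,numpy as np
s=sense();print({k:np.round(v,3) for k,v in s.items()})
for n in ("top","scene"):
    d=get_image(n);cv2.imwrite(f"pics/{n}0.png",d["color"][:,:,::-1])
    np.savez(f"pics/{n}0.npz",**d);print(n,d["fx"],d["cx"],d["cy"],np.round(d["R"],3).tolist(),np.round(d["t"],3))
E
```

```text
pics
{'clock': np.float64(0.0), 'qpos': array([ 1.237,  0.6  , -0.003,  1.6  ,  0.002,  0.943, -0.08 ]), 'qd': array([ 0.   , -0.001,  0.001, -0.   , -0.   , -0.   ,  0.   ]), 'joint_efforts': array([ 0.0000e+00, -7.7647e+01,  1.5650e+00, -2.5801e+01,  1.2000e-02,
        9.0000e-03, -0.0000e+00]), 'eef_pos': array([ 0.184, -0.701,  0.23 ]), 'ee_rot': array([-3.14 ,  0.   ,  0.257]), 'contact_force': array([-0.158, -0.378,  0.452]), 'wrist_torque': array([ 0.046, -0.051, -0.002]), 'gripper_width': np.float64(0.998)}
top 484.90562077479404 282.63683361320915 208.22442365165924 [[-0.006, -1.0, -0.002], [-0.985, 0.006, -0.17], [0.17, 0.0, -0.985]] [-0.08   0.521  1.579]
scene 399.98191453599236 277.3758136669063 204.01093761339624 [[0.828, 0.561, 0.011], [0.48, -0.699, -0.53], [-0.29, 0.444, -0.848]] [-0.424 -0.26   1.346]
```

View pics/top0.png

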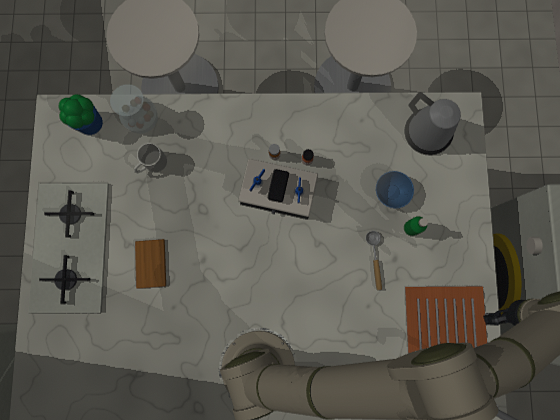

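View pics/scene0.png

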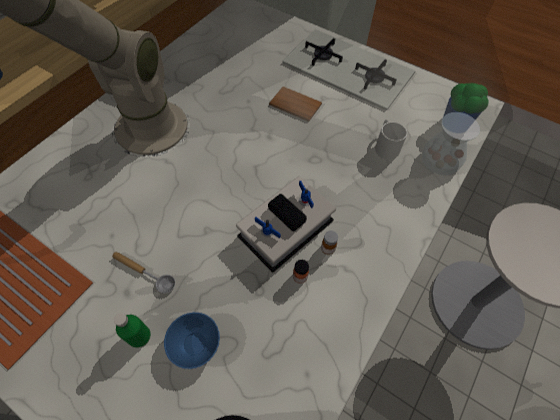

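The top view shows the press at about (278,187), with nuts at (257,181) and (299,190). The jars at (274,152) and (308,156) stand beyond it, on the +x side. Next I'll zoom in and triangulate.

```bash
cat > h.py <<'E'
import numpy as np,cv2
def ray(d,u,v):
    R,t=d["R"],d["t"];c=-R.T@t
    r=R.T@np.array([(u-d["cx"])/d["fx"],(v-d["cy"])/d["fy"],1.]);return c,r
def plane(d,u,v,z):
    c,r=ray(d,u,v);return c+r*(z-c[2])/r[2]
def tri(a,b):
    (c1,r1),(c2,r2)=a,b
    k=np.linalg.lstsq(np.c_[r1,-r2],c2-c1,rcond=None)[0]
    p,q=c1+k[0]*r1,c2+k[1]*r2;return (p+q)/2,np.linalg.norm(p-q)
def blobs(d,box,amin=15):
    x0,y0,x1,y1=box;h=cv2.cvtColor(d["color"],cv2.COLOR_RGB2HSV)
    m=cv2.inRange(h,(105,120,40),(130,255,255));k=np.zeros_like(m);k[y0:y1,x0:x1]=m[y0:y1,x0:x1]
    n,l,s,c=cv2.connectedComponentsWithStats(k)
    out=[]
    for i in range(1,n):
        if s[i,4]<amin: continue
        ys,xs=np.nonzero(l==i);e,v=np.linalg.eigh(np.cov(xs,ys));a=v[:,1]
        pr=(np.c_[xs,ys]-c[i])@a
        out.append((c[i],s[i,4],c[i]+a*pr.min(),c[i]+a*pr.max()))
    return out
E
python3 - <<'E'
from h import *
T=dict(np.load("pics/top0.npz"));S=dict(np.load("pics/scene0.npz"))
bt=blobs(T,(230,150,330,220));bs=blobs(S,(230,170,340,250))
for n,b,d in(("top",bt,T),("scene",bs,S)):
    for c,a,p,q in b:print(n,c.round(1),a,p.round(1),q.round(1),plane(d,*c,.1).round(3),plane(d,*p,.1).round(3),plane(d,*q,.1).round(3))
for x in bt:
    for y in bs:
        p,e=tri(ray(T,*x[0]),ray(S,*y[0]));print(p.round(4),e.round(4))
a=T["color"][140:225,230:330];b=S["color"][175:275,230:345]
a=cv2.resize(a,(400,340),interpolation=cv2.INTER_CUBIC);b=cv2.resize(b,(391,340),interpolation=cv2.INTER_CUBIC)
cv2.imwrite("pics/z.png",np.hstack([a,b])[:,:,::-1])
E
```

```text
top [256.8 179.9] 76 [264. 169.] [250.1 190.1] [0.605 0.001 0.1  ] [ 0.642 -0.023  0.1  ] [0.572 0.022 0.1  ]
top [298.8 190.1] 77 [299.6 178. ] [298. 202.] [ 0.57  -0.136  0.1  ] [ 0.611 -0.139  0.1  ] [ 0.531 -0.133  0.1  ]
scene [305.6 194.9] 120 [299.1 181.4] [311.4 206.8] [0.602 0.002 0.1  ] [0.564 0.029 0.1  ] [ 0.635 -0.022  0.1  ]
scene [267.3 228.1] 167 [279.3 236.6] [253.9 218.5] [ 0.575 -0.141  0.1  ] [ 0.615 -0.145  0.1  ] [ 0.53  -0.138  0.1  ]
[6.039e-01 2.000e-04 1.034e-01] 0.0015
[ 0.5838 -0.0487  0.0218] 0.1318
[ 0.5925 -0.0989  0.2039] 0.1093
[ 0.5724 -0.1365  0.0896] 0.001
```

View pics/z.png

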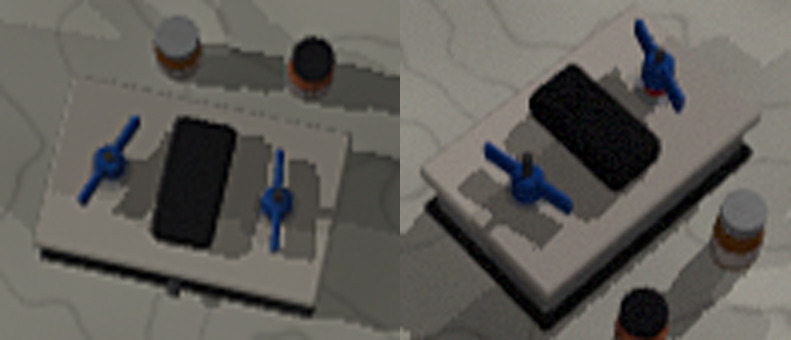

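The loose nut is the +y one: the red collar is visible and it sits higher. Its axis is at about (0.604, 0.000) and its wings lie at about -34°/146° in world yaw. The tight nut is at (0.572, -0.137), so the spacing is 141 mm against 140 expected. I'll shut the fingers and travel to just above the point behind the wing.

Request:
move_arm(
  targets=[1,2,4,0,0,1,5,9,0,0,1,8,14,0,0,1,11,19,0,0,1,14,24.5,0,0,1,16.5,30,0,0,1,19.5,35,0,0,1,22,40,0,0,1,25,45,0,0,1,27.5,50,0,0,1,30,55,0,0,1,33,60,0,0,1,36,65,0,0,1,38,69.5,0,0,1,38.3,69.8,0,0,1,38.3,69.8,-1,0,1,38.3,69.8,-2,0,1,38.3,69.8,-2,0,1,38.3,69.8,-2,0],
)

```text
clock: 2.48
eef_pos: [0.567, -0.004, 0.2112]
ee_rot: [3.142, 0.0, 0.256]
contact_force: [-0.2, -0.3, -0.2]
gripper_width: 0.003
```

```bash
python3 - <<'E'
from bench import *
from h import *
d=get_image("wrist");np.savez("pics/w1.npz",**d);cv2.imwrite("pics/w1.png",d["color"][:,:,::-1])
s=sense();print(s["eef_pos"].round(4),s["ee_rot"].round(3),s["contact_force"].round(2),s["gripper_width"],s["qpos"].round(2))
E
```

```text
[ 0.5671 -0.0038  0.2114] [ 3.141 -0.     0.256] [0.51 0.1  0.06] 0.000691390386436457 [-0.02  0.44 -0.1   1.98  0.06  0.73 -1.47]
```

View pics/w1.png

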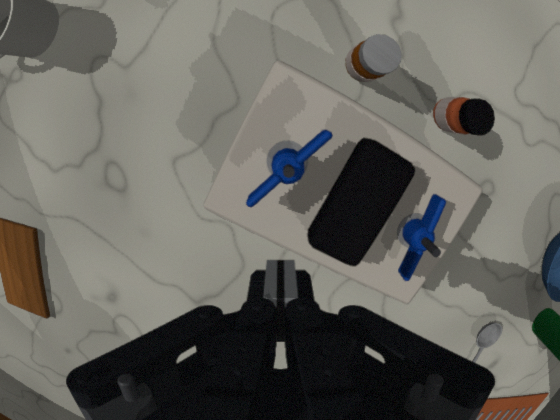

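The wrist view shows the loose nut hub at about (288,166), with tips at (250,202) and (328,134). The tight nut is at about (420,236), and the shut fingertips are at about (281,265). Next I'll measure from this closer view.

```bash
cat >> h.py <<'E'
def wplane(d,u,v,z):
    x=np.array([u-d["cx"],v-d["cy"]]);r=np.hypot(*x);a=r/d["fx"]
    w=d["R"].T@np.array([*(x/r*np.sin(a)),np.cos(a)]);c=-d["R"].T@d["t"];return c+w*(z-c[2])/w[2]
def wrist(d,z,box=(150,60,520,320)):
    for c,a,p,q in blobs(d,box,300):
        P,Q=wplane(d,*p,z),wplane(d,*q,z);e=Q-P
        print(c.round(0),a,"mid",((P+Q)/2).round(4)[:2],"len",np.hypot(*e[:2]).round(4),"ang",np.degrees(np.arctan2(e[1],e[0])).round(1))
E
python3 - <<'E'
from h import *
d=dict(np.load("pics/w1.npz"))
for z in(.108,.094):wrist(d,z)
E
```

```text
[288. 166.] 1602 mid [6.025e-01 3.000e-04] len 0.0854 ang 146.7
[420. 235.] 1560 mid [ 0.5739 -0.1278] len 0.0806 ang 176.8
[288. 166.] 1602 mid [ 6.003e-01 -6.000e-04] len 0.0903 ang 146.7
[420. 235.] 1560 mid [ 0.57  -0.136] len 0.0852 ang 176.8
```

Request:
move_arm(
  targets=[1,0,0,-4,0,1,0,0,-8,0,1,0,0,-11,0,1,0,0,-11.9,0,1,0,0,-11.9,0,1,0.02,0.78,-11.9,0,1,0.18,1.51,-11.9,0,1,0.48,2.2,-11.9,0,1,0.93,2.81,-11.9,0,1,1.48,3.31,-11.9,0,1,1.48,3.31,-11.9,0],
)

```text
clock: 3.9
eef_pos: [0.5826, 0.0306, 0.0922]
ee_rot: [-3.141, -0.001, 0.258]
contact_force: [-0.4, -0.2, 0.2]
gripper_width: 0.001
```

```bash
python3 - <<'E'
from bench import *
from h import *
d=get_image("wrist");cv2.imwrite("pics/w2.png",d["color"][:,:,::-1]);wrist(d,.107)
s=sense();print(s["eef_pos"].round(4),s["contact_force"].round(2))
E
```

```text
[353. 262.] 6241 mid [ 0.604 -0.003] len 0.089 ang 100.0
[507. 312.] 389 mid [ 0.592  -0.1046] len 0.0258 ang 110.1
[0.5823 0.0302 0.0922] [ 0.04 -0.3   0.17]
```

View pics/w2.png

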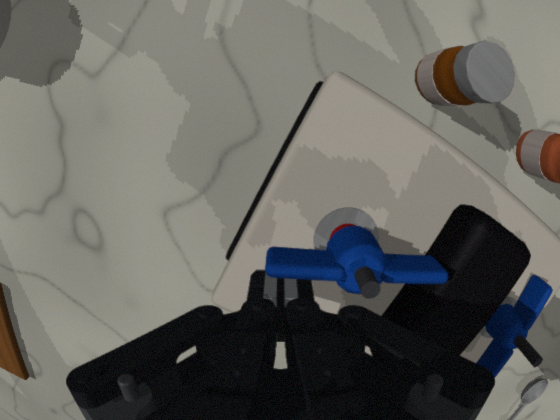

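The fingertip is on the wing at about (290,262). The nut has gone from 147° to 100° with about zero force, so I'll finish the stroke, lift, and return over the start.

Request:
move_arm(
  targets=[1,0.66,0.38,0,0,1,1.37,0.61,0,0,1,2.12,0.69,0,0,1,2.87,0.61,0,0,1,3.58,0.38,0,0,1,4.24,0,0,0,1,4.79,-0.5,0,0,1,5.24,-1.11,0,0,1,5.54,-1.8,0,0,1,5.7,-2.53,0,0,1,5.7,-3.29,0,0,1,5.7,-3.29,0,0,1,5.7,-3.2,4,0,1,5.7,-3.2,8,0,1,3.5,-3.31,11.9,0,1,0,-3.31,11.9,0,1,-1.48,-3.31,11.9,0,1,-1.48,-3.31,11.9,0,1,-1.48,-3.31,11.9,0],
)

```text
clock: 6.32
eef_pos: [0.5682, -0.0031, 0.211]
ee_rot: [3.142, -0.0, 0.257]
contact_force: [-0.3, -0.1, -0.9]
gripper_width: -0.0
```

```bash
cat > look.py <<'E'
from bench import *
from h import *
import sys
d=get_image("wrist");cv2.imwrite(sys.argv[1],d["color"][:,:,::-1]);wrist(d,float(sys.argv[2]));wrist(d,.094)
s=sense();print(s["eef_pos"].round(4),s["contact_force"].round(2),s["clock"])
E
python3 look.py pics/w3.png .104
```

```text
[288. 167.] 1543 mid [6.026e-01 6.000e-04] len 0.085 ang 143.2
[420. 237.] 1551 mid [ 0.5729 -0.1301] len 0.082 ang 176.7
[288. 167.] 1543 mid [ 6.01e-01 -1.00e-04] len 0.0884 ang 143.2
[420. 237.] 1551 mid [ 0.5701 -0.136 ] len 0.0853 ang 176.7
[ 0.5682 -0.0031  0.2109] [ 0.53  0.85 -0.21] 6.375
```

Now at 143°, so one half turn is done. The second stroke is the same and is safe whatever the starting angle was.

Request:
move_arm(
  targets=[1,0,0,-5,0,1,0,0,-10,0,1,0,0,-12,0,1,0,0,-12,0,1,0.02,0.78,-12,0,1,0.18,1.51,-12,0,1,0.48,2.2,-12,0,1,0.93,2.81,-12,0,1,1.48,3.31,-12,0,1,2.14,3.69,-12,0,1,2.85,3.92,-12,0,1,3.6,4,-12,0,1,4.35,3.92,-12,0,1,5.06,3.69,-12,0,1,5.72,3.31,-12,0,1,6.27,2.81,-12,0,1,6.72,2.2,-12,0,1,7.02,1.51,-12,0,1,7.18,0.9,-12,0,1,7.18,0.3,-12,0],
)

```text
clock: 8.88
eef_pos: [0.6391, -0.0007, 0.0913]
ee_rot: [3.142, -0.0, 0.257]
contact_force: [0.6, 1.0, 0.5]
gripper_width: 0.0
```

Request:
move_arm(
  targets=[1,0,0,0,0,1,0,0,5,0,1,-0.5,-0.1,9,0,1,-3.5,-0.3,12,0,1,-7.18,-0.3,12,0,1,-7.18,-0.3,12,0,1,-7.18,-0.3,12,0],
)

```text
clock: 9.75
eef_pos: [0.5678, -0.0032, 0.2115]
ee_rot: [3.141, -0.001, 0.257]
contact_force: [0.6, -0.2, -0.9]
gripper_width: -0.001
```

```bash
python3 look.py pics/w4.png .099
```

```text
[288. 165.] 1447 mid [6.027e-01 4.000e-04] len 0.0851 ang 147.3
[420. 236.] 1552 mid [ 0.5714 -0.133 ] len 0.0834 ang 176.9
[288. 165.] 1447 mid [6.019e-01 1.000e-04] len 0.0868 ang 147.3
[420. 236.] 1552 mid [ 0.57  -0.136] len 0.0851 ang 176.9
[ 0.5681 -0.0031  0.2113] [-0.2   0.38 -0.36] 9.8
```

360° turned so far; by apparent size about 150° remain. I'll stroke the first 85° or so, then creep while checking force.

Request:
move_arm(
  targets=[1,0,0,-5,0,1,0,0,-10,0,1,0,0,-12,0,1,0,0,-12,0,1,0.02,0.78,-12,0,1,0.18,1.51,-12,0,1,0.48,2.2,-12,0,1,0.93,2.81,-12,0,1,1.48,3.31,-12,0,1,2.14,3.69,-12,0,1,2.85,3.92,-12,0,1,3.6,4,-12,0,1,3.6,4,-12,0],
)

```text
clock: 11.42
eef_pos: [0.604, 0.0369, 0.0912]
ee_rot: [-3.142, -0.001, 0.257]
contact_force: [-0.0, -0.4, 0.4]
gripper_width: -0.002
```

Request:
move_arm(
  targets=[1,0.25,0,0,0,1,0.5,-0.04,0,0],
)

```text
clock: 11.68
eef_pos: [0.6079, 0.0363, 0.0912]
ee_rot: [-3.142, 0.001, 0.257]
contact_force: [-1.2, -1.1, -0.1]
gripper_width: 0.0
```

Request:
move_arm(
  targets=[1,0.25,-0.05,0,0,1,0.5,-0.12,0,0],
)

```text
clock: 11.92
eef_pos: [0.6132, 0.0352, 0.0913]
ee_rot: [-3.142, 0.0, 0.257]
contact_force: [-1.0, -0.5, -0.2]
gripper_width: 0.001
```

Request:
move_arm(
  targets=[1,0.46,-0.15,0,0,1,0.46,-0.15,0,0],
)

```text
clock: 12.18
eef_pos: [0.6184, 0.0336, 0.0913]
ee_rot: [3.141, -0.001, 0.257]
contact_force: [0.3, -0.2, 0.4]
gripper_width: -0.001
```

Request:
move_arm(
  targets=[1,0.45,-0.24,0,0,1,0.45,-0.24,0,0],
)

```text
clock: 12.42
eef_pos: [0.6227, 0.031, 0.0913]
ee_rot: [3.141, -0.0, 0.257]
contact_force: [0.4, -0.1, 0.1]
gripper_width: -0.001
```

Request:
move_arm(
  targets=[1,0.4,-0.29,0,0,1,0.4,-0.29,0,0],
)

```text
clock: 12.68
eef_pos: [0.6267, 0.028, 0.0913]
ee_rot: [3.141, -0.0, 0.256]
contact_force: [-0.5, -0.7, 0.3]
gripper_width: 0.002
```

Request:
move_arm(
  targets=[1,0.37,-0.35,0,0,1,0.37,-0.35,0,0],
)

```text
clock: 12.92
eef_pos: [0.6304, 0.0244, 0.0913]
ee_rot: [3.141, -0.0, 0.256]
contact_force: [0.3, 0.4, 0.4]
gripper_width: -0.005
```

```bash
python3 look.py pics/w5.png .096
```

```text
[318. 283.] 727 mid [0.6308 0.0047] len 0.0349 ang -151.8
[318. 283.] 727 mid [0.6298 0.0041] len 0.0354 ang -151.8
[0.6302 0.0246 0.0913] [-0.   -0.44  0.63] 12.975
```

Request:
move_arm(
  targets=[1,0.3,-0.4,0,0,1,0.3,-0.4,0,0],
)

```text
clock: 13.22
eef_pos: [0.6331, 0.0205, 0.0913]
ee_rot: [3.141, -0.0, 0.256]
contact_force: [-0.5, 0.6, -0.6]
gripper_width: -0.002
```

Request:
move_arm(
  targets=[1,0.26,-0.43,0,0,1,0.26,-0.43,0,0],
)

```text
clock: 13.48
eef_pos: [0.6358, 0.016, 0.0913]
ee_rot: [3.141, -0.0, 0.256]
contact_force: [-0.2, -0.3, -0.1]
gripper_width: 0.001
```

Request:
move_arm(
  targets=[1,0.18,-0.47,0,0,1,0.18,-0.47,0,0],
)

```text
clock: 13.72
eef_pos: [0.6375, 0.0112, 0.0913]
ee_rot: [3.141, -0.0, 0.256]
contact_force: [-0.1, 0.6, 0.6]
gripper_width: 0.006
```

Request:
move_arm(
  targets=[1,0.13,-0.48,0,0,1,0.13,-0.48,0,0],
)

```text
clock: 13.98
eef_pos: [0.6379, 0.0096, 0.0911]
ee_rot: [-3.139, 0.001, 0.258]
contact_force: [-2.2, 8.0, 0.6]
gripper_width: -0.0
```

The force jumped to 8 N and travel stalled at about 163° of rotation, which matches the height prediction, so this is the stop. I'll back off, lift clear and check.

Request:
move_arm(
  targets=[1,0.1,0.7,0,0,1,0.2,1.0,0,0,1,0.2,1,5,0,1,-3,0,10,0,1,-7.1,-1.0,12,0,1,-7.1,-1.0,12,0,1,-7.1,-1.0,12,0],
)

```text
clock: 14.85
eef_pos: [0.5683, -0.0031, 0.2115]
ee_rot: [3.141, -0.001, 0.256]
contact_force: [0.6, -0.4, -0.7]
gripper_width: -0.001
```

```bash
python3 look.py pics/w6.png .094; python3 - <<'E'
from bench import *
from h import *
S=get_image("scene")["color"];W=cv2.imread("pics/w6.png")[:,:,::-1]
cv2.imwrite("pics/f.png",np.hstack([cv2.resize(S,(400,300)),cv2.resize(W,(400,300))])[:,:,::-1])
E
```

```text
[288. 165.] 1312 mid [6.018e-01 1.000e-04] len 0.085 ang 167.3
[420. 237.] 1549 mid [ 0.57  -0.136] len 0.085 ang 176.8
[288. 165.] 1312 mid [6.018e-01 1.000e-04] len 0.085 ang 167.3
[420. 237.] 1549 mid [ 0.57  -0.136] len 0.085 ang 176.8
[ 0.5684 -0.0028  0.211 ] [ 0.54 -0.12 -0.46] 14.9
```

View pics/f.png

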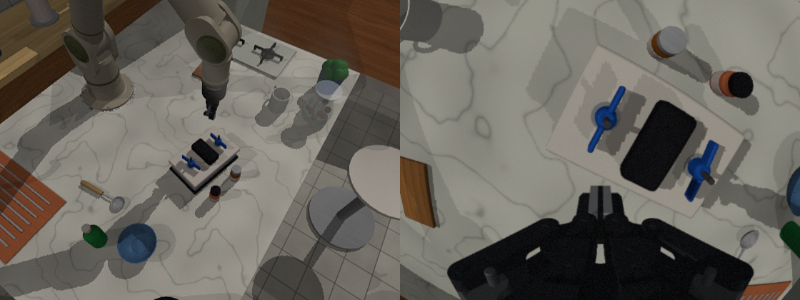

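Both views show the red collar covered, and the loose nut's apparent height now equals the tight one's (both 85.0 mm span on the 94 mm plane). The tight nut, the jars and the other bystanders look unmoved, and the hand is clear.

```bash
python3 -c "
from bench import *
print(close_job())"
```

```text
the job is handed in; nothing more can be done
None
```

The loose wing nut, the one on the +y stud, is home against its stop. I pushed it round with the shut fingertips in three clockwise strokes, then lifted the hand clear and handed the job in at about 15 s.

- **Turned:** the nut went round about 519° (9.07 rad).
- **Stop:** the last stroke was crept in 5 mm steps. The force rose to 8 N and travel stalled, which marks the stop. That is well under the 38 N limit.
- **Height:** seen from the wrist camera, the loose nut's wings now measure the same as the tight nut's (both 85.0 mm across, taken at 94 mm height). The red collar is covered.
- **Tight nut:** its angle held at 176.8° (176.7–176.9°) throughout.
- **Bystanders:** the jars and the other bystanders in the last views looked unmoved. I judged this by eye and did not measure them.

No check disagreed. The job reports no verdict, so the final joint angle is inferred from the stop, the height and the turns counted.

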